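# Bring the bits round to the screw jar and point the jar out

### The job

Show me what I need for the next fixing: with your fingertips, push the turntable round by its wooden peg until the blue bit holder riding on it comes to rest right beside the screw jar (the glass jar with the aluminium lid), at the spot on the turntable nearest to that jar. Then point down at the middle of the screw jar's lid, fingertips about 2 cm above it, and keep pointing there for a good two seconds. Do not touch the jar or the bit holder at any time, lift nothing, and leave the other jar, the two brackets and the mallet where they are.

Things in the scene. Friction and masses are not known exactly. Their poses are not given: they have to be found in the camera images.
- turntable: White ceramic turntable, a round plate of 220 mm diameter that spins freely about its upright axis either way (more than the job ever needs), with light bearing drag (about 1 N at the peg), and stays where it is left. Origin on its axis at table height; the plate's flat top is 30 mm above the table. Its own +x points from the axis to where the bit holder rides, its -x to the wooden peg; z is up. Only the plate turns, its foot is fixed to the table.
- turntable_centre (a point): Centre of the turntable's top face, on its axis, 30 mm above the table.
- peg_top (a point): Top of the turntable's dark wooden turning peg: upright round peg, 20 mm diameter, standing 50 mm above the plate (top 80 mm above the table), fixed to the plate 85 mm from its axis, exactly opposite the bit holder.
- bit_holder: Blue plastic bit holder, a loose bar 80 x 28 x 22 mm with six steel bits standing 18 mm out of its top (40 mm tall in all), resting on the turntable by friction, long side across the radius, its middle 65 mm from the axis (give or take 3 mm), opposite the peg. Origin at the centre of its underside. It rides round with the plate. Not to be touched.
- bit_holder_centre (a point): Centre of the blue bar of the bit holder, 11 mm above its underside.
- screw_jar: Screw jar: loose glass jar of brass screws with an ALUMINIUM screw-top lid, 60 mm diameter, 76 mm tall with lid, standing on the table to the left or to the right of the turntable. Origin at the centre of its underside, z up. Not to be touched.
- screw_jar_lid (a point): Centre of the top face of the screw jar's aluminium lid (lid 58 mm diameter, top 76 mm above the table): the point to point at.
- dowel_jar: Bystander: glass jar of wooden dowels with a BLACK lid, same size as the screw jar (60 mm diameter, 76 mm tall), on the other side of the turntable. Origin at the centre of its underside.
- bracket_a: Bystander: chrome L-bracket, 60 x 24 x 60 mm, 4 mm thick, one leg flat on the table, the other upright. Origin on the underside of the flat leg, 20 mm from the outer face of the upright leg; x runs along the flat leg, away from the upright one.
- bracket_b: Bystander: a second chrome L-bracket like the first.
- mallet: Bystander: black rubber mallet lying on the table beyond the turntable; handle 24 mm thick, head 60 mm diameter and 90 mm long, 270 mm long in all. Origin on the table under the handle, 50 mm from the middle of the head, which lies in the +x half.
There are look-alikes about, which are no part of the job. Of the things shaped like the part that bears turntable, the white one is meant.

How it is judged:
On the way, in this order (a step that is already met when the one before it is completed fails the run):
1. the bit holder has been brought round, at rest on the turntable, to the side nearest the screw jar (x of screw_jar_lid in the frame of turntable above 0.1 m and y of screw_jar_lid in the frame of turntable between -0.055 and 0.055 m and x of bit_holder_centre in the frame of turntable between 0.05 and 0.08 m and y of bit_holder_centre in the frame of turntable between -0.018 and 0.018 m and angular speed of turntable below 0.05 rad/s and linear speed of bit_holder below 0.02 m/s), for 0.3 s.
2. with the bit holder there, the fingertips point at the middle of the screw jar's lid from just above for about two seconds, untouched (x of screw_jar_lid in the frame of turntable above 0.1 m and y of screw_jar_lid in the frame of turntable between -0.055 and 0.055 m and x of bit_holder_centre in the frame of turntable between 0.05 and 0.08 m and y of bit_holder_centre in the frame of turntable between -0.018 and 0.018 m and horizontal distance between the grasp point and screw_jar_lid below 0.025 m and distance between the grasp point and screw_jar_lid below 0.07 m and z of the grasp point in the frame of screw_jar_lid above 0.01 m), for 1.8 s.
At the end, for the whole second after the job is handed in: The bit holder rests at its place on the turntable (within 15 mm), on the side of the screw jar: the ray from the axis through that place passes within 55 mm of the jar's middle. The lid was pointed at for 1.8 s within 25 mm of its middle. Screw jar within 8 mm, others within 15 mm of their start (all of step 1 and distance of each of dowel_jar, bracket_a, bracket_b, mallet from where it was at the start of the episode below 0.015 m and distance of screw_jar from where it was at the start of the episode below 0.008 m and angle between screw_jar's own z axis and vertical below 0.1 rad); the robot touches nothing.
It fails at once if the screw jar is touched (contact force between any of the fingers, the arm and screw_jar above 0.2 N).
It fails at once if the bit holder is touched (contact force between any of the fingers, the arm and bit_holder above 0.2 N).
It fails at once if the bit holder is lifted off the turntable (z of bit_holder_centre in the frame of turntable above 0.055 m).
It fails at once if the dowel jar, a bracket or the mallet is moved or lifted (distance of any of dowel_jar, bracket_a, bracket_b, mallet from where it was at the start of the episode above 0.015 m).
It also fails if it takes over 50 s, if anything falls off the work surface, if the arm or the gripper's body presses on something with over 40 N, if the wrist force passes 120 N, or if a joint passes its speed limit or range.

### The arm

A 7-joint arm with a two-finger parallel gripper is mounted at the origin on the work surface. World frame = base frame: x ahead of the robot, y to its left, z up, the work surface at z = 0. Lengths are in m, angles in rad, forces in N, time in s.
With the tool pointing down it reaches from about 0.35 to 0.9 m from the base axis. Payload 7.2 kg.
Tool frame: the origin (TCP) lies between the finger pads; the fingertips stand 14 mm ahead of it and the grasp point (between the pads) lies 5 mm behind it (tips_ahead is the distance from the TCP to the fingertips, in m); z points along the fingers, y is the direction in which the jaws open and shut (so a half turn about z gives the same grasp; the last joint's range is limited). The gripper opens to 85 mm and grips with 20 to 120 N. Pads are 22 mm wide; open, the fingers measure 114 mm over their backs; the gripper's body (76 mm by 85 mm) begins 54 mm behind the grasp point. The pads swing forward as they close: fully open they stand 13 mm farther back than shut.
Start: joints at [1.06, 0.411, -0.013, 1.596, 0.006, 1.134, -0.082], TCP at [0.268, -0.565, 0.245] pointing down, gripper open.
Joint ranges: [-2.95, 2.95], [-0.29, 1.99], [-1.47, 1.44], [0.14, 2.54], [-1.03, 4.17], [0.13, 1.85], [-2.86, 2.86]. Speed limits (rad/s): [2.39, 2.39, 3.01, 3.01, 3.14, 3.14, 3.14].

### API

Orientations are given as a rotation vector (axis times angle).
In Python, from plant import get_obs, camera, get_calibration, sign_off, recognise, place_of, tips_ahead gives the robot as it stands. The module is installed in compiled form; this text tells all that it offers.
- The arm moves only by the shell command python3 -m pendant 'ROWS' [FORCE]. ROWS is JSON, a list that holds one entry, the list of rows, each a list of 5 numbers: the opening, from -1 (shut) to 1 (fully open), then the shift along the tool's x, y, z in mm, then the turn about the tool's z in degrees. A call has 1 to 12 rows; each row is the pose to reach, as a shift and turn from the pose commanded when the call began, along the tool's axes at that moment; what a row does not reach only later rows make up. A row lasts 1/12 s, in which the tool goes at most 41.7 mm and 7.16 degrees, less where a joint would pass 70% of its speed; a pose out of reach is approached as far as the arm can. A call with a gripper value outside its range is refused whole. The fingers move at their own pace and stop on an object; FORCE is the grip in N (left out, the last holds). Time passes only in rows, so rows that repeat a pose let the fingers close. It gives the time, the measured TCP pose, the force and the opening at its end, in the units of the state.
- get_obs(): the state, without advancing time (a new reading comes with each control period).
- camera(name): name is "scene" or "top" or "wrist"; returns (picture, depth): 384x512x3 uint8, red, green, blue; 384x512 float32, m along the optical axis (not along the pixel's ray), 0 where there is no reading.
- get_calibration(name): a dict with "K" (3x3 intrinsics, pixels), "cam_to_world" (4x4, takes a point from camera to world coordinates); the wrist camera has in their place "tool_from_camera" (4x4, takes a point from camera to tool coordinates, whose origin is the TCP and whose axes are the flange's). Camera axes: x right, y up, looking along -z (the intrinsics and any distortion apply to the point x, -y, -z); pixel columns grow to the right and rows downward; lengths in m; the calibration is good to about 2 mm. A picture is of the moment at which its call begins: read the wrist's pose just before it. get_calibration takes no time and is no camera call.
- sign_off(): hands the job in, once; it reports no verdict.
Trained networks look in the newest picture that a camera, given by its name, has taken for a name from the list of things; names that differ only in an ending like _2 or _b are one class to them, and where a whole thing is asked for, a point or a joint stands for the part that bears it (a point fixed in the world has none). Each returns a list of dicts, best first, with "score" (0 to 1); they miss things now and then, are a little off and sometimes report something else, mostly with a low value. They report only what shows in the picture. A call takes as long as a camera call. They do not tell look-alikes from the thing itself.
- recognise(camera, target): "bbox" ([left, top, right, bottom] in pixels, round what is visible of it).
- place_of(camera, target): "centre" ([row, column] in pixels: a listed point, or the origin of a listed thing).
The state is a dict: "time": time; "joints": joint angles; "dq": joint speeds; "joint_torque": joint torques, N m; "tool_pos": TCP position; "tcp_rot": TCP orientation; "force": force on the tool from outside, world axes, zero at the start; "wrist_torque": the same for the moment, N m; "width": finger opening in m.
Only numpy, scipy, OpenCV 4.12 (cv2) and the standard library are available. Lean on these libraries where they do the work, as an engineer would, in place of code of your own. Each camera call takes 0.05 s, during which the arm holds its last target.

## Working session

There is one attempt and no reset: what is moved stays moved. The work goes in short steps, Python scripts to look and compute and a shell command to move; the robot and the scene stay as the last step left them, time stands still between calls to the robot, and variables do not carry over. Pictures are saved under pics/ and viewed, and the job is handed in when it is done.

```bash
mkdir -p pics
cat > h.py <<'E'
import numpy as np,cv2
from plant import *
def shot(n,f):
    p,d=camera(n); cv2.imwrite('pics/'+f,cv2.cvtColor(p,cv2.COLOR_RGB2BGR)); return p,d
def ray(n,r,c):
    g=get_calibration(n);K=np.array(g['K']);T=np.array(g['cam_to_world'])
    v=np.array([(c-K[0,2])/K[0,0],-(r-K[1,2])/K[1,1],-1.]);return T[:3,3],T[:3,:3]@v
def at_z(n,r,c,z):
    o,v=ray(n,r,c);return o+v*(z-o[2])/v[2]
def at_d(n,r,c,d):
    o,v=ray(n,r,c);return o+v*d
E
python3 - <<'E'
from h import *
o=get_obs();print({k:np.round(v,3) for k,v in o.items()})
for n in('top','scene'):
    p,d=shot(n,n+'0.png'); print(n,{k:np.round(v,2).tolist() for k,v in get_calibration(n).items() if not isinstance(v,str)})
    for t,z in(('turntable_centre',.03),('peg_top',.08),('bit_holder_centre',.041),('screw_jar_lid',.076),('dowel_jar',0),('bracket_a',0),('mallet',0)):
        for q in place_of(n,t)[:3]:
            r,c=q['centre'];print(t,round(q['score'],2),np.round([r,c]),np.round(at_z(n,r,c,z),3))
E
```

```text
{'time': np.float64(0.0), 'joints': array([ 1.06 ,  0.412, -0.013,  1.597,  0.006,  1.134, -0.082]), 'dq': array([-0.001,  0.   , -0.   ,  0.001,  0.   , -0.001,  0.002]), 'joint_torque': array([-0.0000e+00, -6.0062e+01,  6.8200e-01, -2.9941e+01,  1.4000e-02,
        1.1000e-02, -0.0000e+00]), 'tool_pos': array([ 0.268, -0.564,  0.244]), 'tcp_rot': array([-3.063e+00, -6.900e-01,  1.000e-03]), 'force': array([ 0.184,  0.461, -0.902]), 'wrist_torque': array([-0.015,  0.009,  0.002]), 'width': np.float64(0.086)}
top {'K': [[371.53, 0.0, 257.37], [0.0, 371.53, 196.85], [0.0, 0.0, 1.0]], 'cam_to_world': [[-0.02, 0.99, -0.17, 0.39], [-1.0, -0.02, 0.01, 0.02], [0.0, 0.17, 0.99, 1.0], [0.0, 0.0, 0.0, 1.0]]}
turntable_centre 0.97 [135. 375.] [ 0.724 -0.312  0.03 ]
turntable_centre 0.68 [199. 267.] [ 0.553 -0.011  0.03 ]
turntable_centre 0.59 [298. 125.] [0.306 0.355 0.03 ]
peg_top 0.96 [162. 377.] [ 0.635 -0.294  0.08 ]
peg_top 0.66 [141. 129.] [0.703 0.345 0.08 ]
peg_top 0.65 [231. 257.] [0.465 0.017 0.08 ]
bit_holder_centre 0.91 [180. 275.] [ 0.603 -0.034  0.041]
screw_jar_lid 0.88 [209. 35
[... 407 characters left out ...]
], [-0.0, 0.55, 0.84, 1.09], [0.0, 0.0, 0.0, 1.0]]}
turntable_centre 0.96 [194. 246.] [ 0.538 -0.019  0.03 ]
turntable_centre 0.85 [206. 382.] [0.314 0.36  0.03 ]
turntable_centre 0.62 [309. 288.] [0.769 0.301 0.03 ]
peg_top 0.85 [184. 409.] [0.225 0.396 0.08 ]
peg_top 0.79 [163. 162.] [ 0.628 -0.299  0.08 ]
peg_top 0.68 [298. 318.] [0.711 0.354 0.08 ]
bit_holder_centre 0.52 [203. 226.] [ 0.608 -0.047  0.041]
screw_jar_lid 0.78 [150. 201.] [ 0.509 -0.231  0.076]
dowel_jar 0.66 [246. 304.] [0.567 0.23  0.   ]
bracket_a 0.68 [245. 307.] [0.56  0.234 0.   ]
bracket_a 0.51 [138. 216.] [ 0.389 -0.271  0.   ]
bracket_a 0.5 [198. 332.] [0.362 0.21  0.   ]
mallet 0.86 [262. 215.] [0.775 0.04  0.   ]
```

View pics/top0.png

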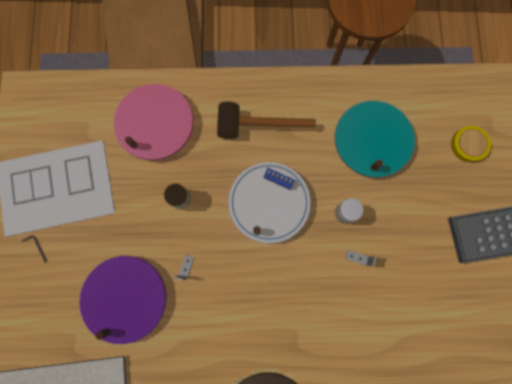

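View pics/scene0.png

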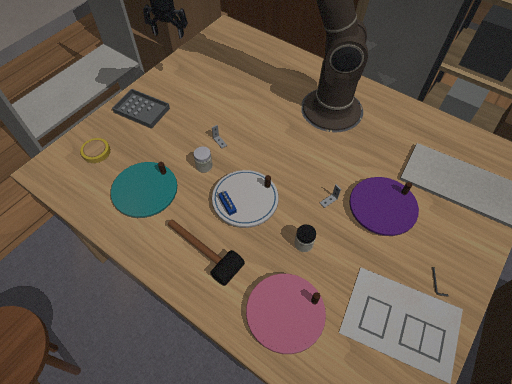

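The white turntable is at (270,202) in the top view, with the peg at (257,230), the blue holder at (280,178) and the aluminium lid at (350,210). The teal, pink and purple plates are the look-alikes. The peg has to go clockwise about 75°. Next I'll refine these positions.

```bash
cat > m.py <<'E'
from h import *
def est(n,f):
    p,d=shot(n,f); hsv=cv2.cvtColor(p,cv2.COLOR_RGB2HSV).astype(int); H,S,V=hsv[...,0],hsv[...,1],hsv[...,2]
    rr,cc=np.mgrid[:384,:512]
    o,_=ray(n,0,0);g=get_calibration(n);K=np.array(g['K']);T=np.array(g['cam_to_world'])
    P=np.stack([(cc-K[0,2])/K[0,0],-(rr-K[1,2])/K[1,1],-np.ones_like(rr,float)],-1)*d[...,None]@T[:3,:3].T+T[:3,3]
    near=np.hypot(P[...,0]-.546,P[...,1]+.015)<.135
    w=((S<60)&(V>90)&near&(P[...,2]>.015)&(P[...,2]<.045)).astype(np.uint8)
    cs,_=cv2.findContours(w,cv2.RETR_EXTERNAL,cv2.CHAIN_APPROX_NONE);c=max(cs,key=cv2.contourArea)
    X=np.array([at_z(n,b,a,.03)[:2] for a,b in cv2.convexHull(c)[:,0]])
    A=np.c_[2*X,np.ones(len(X))];s=np.linalg.lstsq(A,(X**2).sum(1),rcond=None)[0]
    C=s[:2];R=np.sqrt(s[2]+C@C);print(n,'centre',C.round(4),'R',R.round(4),'platez',np.median(P[w>0][:,2]).round(3))
    b=near&(H>105)&(H<130)&(S>120);print(' blue',b.sum(),P[b].mean(0).round(4),'rel',(P[b].mean(0)[:2]-C).round(4))
    t=near&(P[...,2]>.066)&(P[...,2]<.095)&(V<110)&~((H>100)&(H<135)&(S>120));print(' peg',t.sum(),P[t].mean(0).round(4) if t.any() else '',np.median(P[t],0).round(4) if t.any() else '')
    j=(np.hypot(P[...,0]-.515,P[...,1]+.225)<.05)&(P[...,2]>.068)&(P[...,2]<.09);print(' lid',j.sum(),P[j].mean(0).round(4),P[j].min(0).round(3),P[j].max(0).round(3))
    return P
if __name__=='__main__':
    import sys
    for n in('top','scene'): est(n,n+sys.argv[1]+'.png')
E
python3 m.py 1
```

```text
top centre [ 0.5466 -0.017 ] R 0.1088 platez 0.031
 blue 114 [ 0.599  -0.0399  0.0526] rel [ 0.0524 -0.0229]
 peg 67 [ 0.5089 -0.001   0.0772] [0.4721 0.0141 0.0793]
 lid 417 [ 0.5167 -0.2214  0.0768] [ 0.489 -0.249  0.069] [ 0.545 -0.194  0.083]
scene centre [ 0.5482 -0.0161] R 0.1097 platez 0.032
 blue 145 [ 0.6107 -0.0378  0.0519] rel [ 0.0624 -0.0217]
 peg 55 [5.139e-01 3.000e-04 7.520e-02] [0.4752 0.0154 0.076 ]
 lid 202 [ 0.5185 -0.2201  0.0764] [ 0.487 -0.253  0.068] [ 0.547 -0.194  0.082]
```

```bash
python3 -c "
from plant import *
print(tips_ahead() if callable(tips_ahead) else tips_ahead)"
python3 -m pendant '[[[-1,28,-29,0,6],[-1,56,-57,0,12],[-1,85,-87,0,18],[-1,113,-116,0,24],[-1,141,-145,0,25.4],[-1,170,-174,0,25.4],[-1,198,-203,0,25.4],[-1,226,-232,0,25.4],[-1,255,-262,0,25.4],[-1,283,-291,0,25.4],[-1,311,-320,0,25.4],[-1,340,-349,0,25.4]]]' 20; python3 -c "
from h import *
o=get_obs();print(o['tool_pos'],o['tcp_rot'],o['force'],o['joints'].round(2) if hasattr(o['joints'],'round') else o['joints'],cv2.Rodrigues(np.array(o['tcp_rot']))[0].round(3))"
```

```text
0.014
time: 1.9
tool_pos: [0.4256, -0.1019, 0.2458]
tcp_rot: [3.141, -0.001, 0.002]
force: [0.8, -0.1, 0.3]
width: -0.0002
[ 0.42560073 -0.10190237  0.24575174] [ 3.14106920e+00 -1.40102948e-03  1.54406938e-03] [ 0.84135593 -0.12429297  0.30217052] [ 0.38  0.1  -0.27  2.01  0.03  1.03 -1.48] [[ 1.    -0.001  0.001]
 [-0.001 -1.    -0.001]
 [ 0.001  0.001 -1.   ]]
```

```bash
python3 -m pendant '[[[-1,12,-37,0,0],[-1,24,-74,20,0],[-1,24,-74,60,0],[-1,24,-74,95,0],[-1,24,-74,125,0],[-1,24,-74,150,0],[-1,24,-74,170,0],[-1,24,-74,183,0],[-1,24,-74,183,0],[-1,24,-74,183,0]]]'
python3 - <<'E'
from h import *
shot('wrist','w1.png');shot('top','top2.png')
E
```

```text
time: 2.73
tool_pos: [0.4492, -0.0296, 0.0621]
tcp_rot: [-3.141, 0.001, 0.002]
force: [0.6, 0.8, -0.2]
width: 0.0
```

View pics/w1.png

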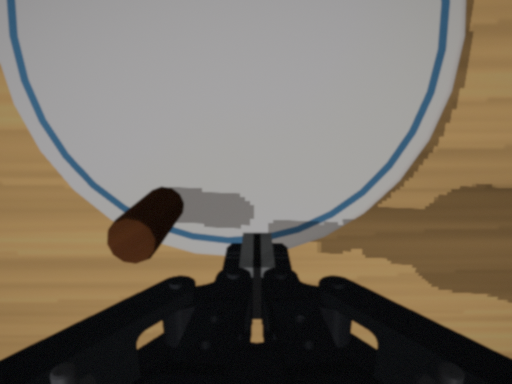

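View pics/top2.png

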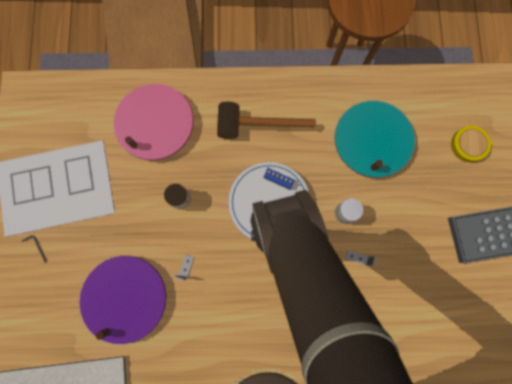

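```bash
python3 -m pendant '[[[-1,6,-6,0,0],[-1,11,-12,0,0],[-1,11,-16,0,0],[-1,11,-20,0,0],[-1,12,-24,0,0],[-1,12,-28,0,0],[-1,13,-32,0,0],[-1,14,-37,0,0],[-1,16,-42,0,0],[-1,18,-47,0,0],[-1,20,-51,0,0],[-1,23,-56,0,0]]]'
python3 - <<'E'
from h import *
shot('wrist','w2.png')
E
```

```text
time: 3.83
tool_pos: [0.4723, 0.0266, 0.0621]
tcp_rot: [3.141, -0.001, -0.001]
force: [-0.5, -1.6, 0.7]
width: -0.0004
```

View pics/w2.png

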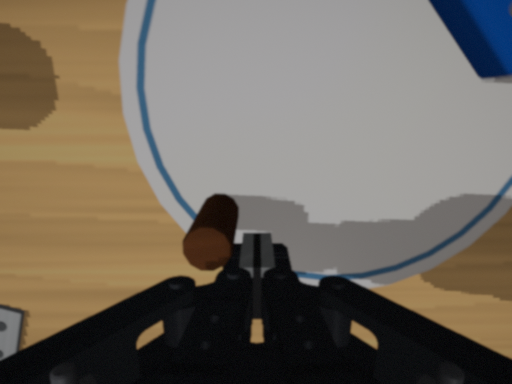

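```bash
python3 -m pendant '[[[-1,2,-3,0,0],[-1,4,-6,0,0],[-1,8,-12,0,0],[-1,11,-15,0,0],[-1,13.5,-18,0,0],[-1,19,-23,0,0],[-1,25,-28,0,0],[-1,31,-32,0,0],[-1,36,-34,0,0],[-1,40,-36,0,0],[-1,43,-37,0,0],[-1,45,-38,0,0]]]'
python3 - <<'E'
from h import *
shot('wrist','w3.png');shot('top','top3.png')
for t,z in(('peg_top',.08),('bit_holder_centre',.041)):
    for q in place_of('top',t)[:3]: print(t,round(q['score'],2),at_z('top',*q['centre'],z).round(3))
E
```

```text
time: 4.88
tool_pos: [0.518, 0.0645, 0.0622]
tcp_rot: [-3.141, 0.001, -0.0]
force: [-1.8, -0.7, 0.2]
width: -0.0
peg_top 0.93 [0.706 0.347 0.08 ]
peg_top 0.92 [ 0.632 -0.294  0.08 ]
peg_top 0.73 [0.221 0.402 0.08 ]
bit_holder_centre 0.92 [ 0.554 -0.078  0.041]
bit_holder_centre 0.55 [ 0.511 -0.219  0.041]
```

View pics/w3.png

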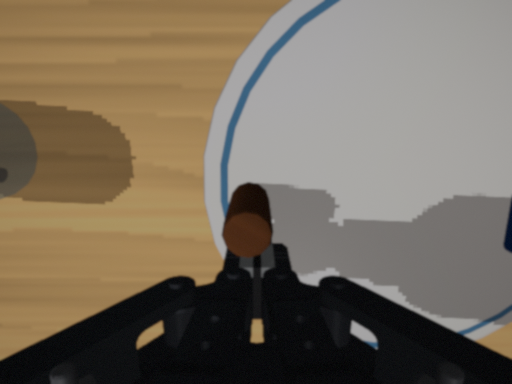

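View pics/top3.png

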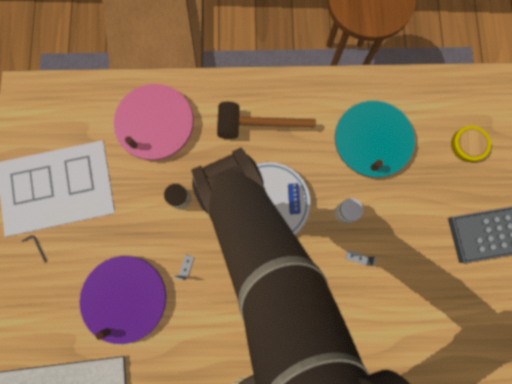

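```bash
python3 -m pendant '[[[-1,3,-1,0,0],[-1,6,-2,0,0],[-1,9,-3,0,0],[-1,12,-4,0,0],[-1,15,-4.5,0,0],[-1,17,-5,0,0],[-1,19,-5,0,0],[-1,20,-5,0,0],[-1,20.5,-5,0,0],[-1,20.5,-5,0,0]]]'; python3 m.py 4
python3 - <<'E'
from h import *
shot('wrist','w4.png')
camera('top')
for q in place_of('top','bit_holder_centre')[:2]: print(round(q['score'],2),at_z('top',*q['centre'],.041).round(3))
E
```

```text
time: 5.92
tool_pos: [0.5383, 0.0694, 0.0623]
tcp_rot: [-3.141, 0.001, -0.001]
force: [0.7, 0.1, 0.2]
width: -0.0
top centre [ 0.5563 -0.0407] R 0.0894 platez 0.031
 blue 116 [ 0.53   -0.0765  0.0572] rel [-0.0264 -0.0358]
 peg 32 [ 0.5308 -0.0796  0.0711] [ 0.5297 -0.0789  0.0714]
 lid 420 [ 0.5165 -0.2214  0.0768] [ 0.488 -0.25   0.068] [ 0.545 -0.194  0.082]
scene centre [ 0.548  -0.0156] R 0.1098 platez 0.032
 blue 168 [ 0.543  -0.067   0.0585] rel [-0.005  -0.0513]
 peg 99 [0.5508 0.0329 0.0773] [0.5517 0.0661 0.0772]
 lid 198 [ 0.5186 -0.2205  0.0767] [ 0.488 -0.253  0.068] [ 0.546 -0.193  0.082]
0.86 [ 0.532 -0.079  0.041]
```

View pics/top4.png

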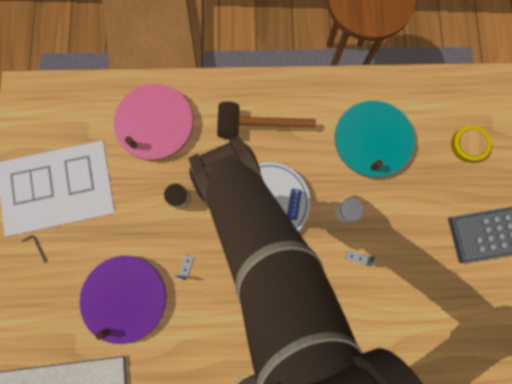

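View pics/w4.png

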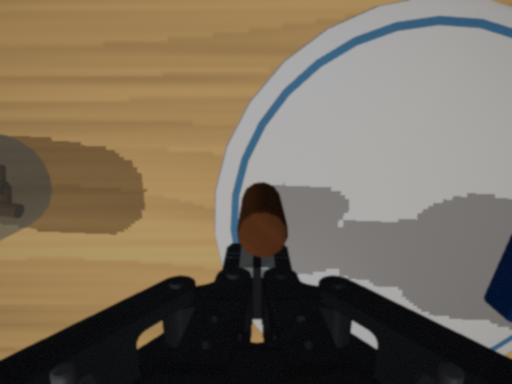

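Holder is near −100° about the axis (target −98°). I'll back off, lift, and check without the arm in view.

```bash
python3 -m pendant '[[[-1,-6,0,0,0],[-1,-14,0,0,0],[-1,-24,0,0,0],[-1,-24,0,-30,0],[-1,-24,0,-65,0],[-1,-24,0,-100,0],[-1,-40,20,-130,0],[-1,-70,40,-140,0],[-1,-110,60,-140,0],[-1,-150,80,-140,0],[-1,-150,80,-140,0]]]'; python3 m.py 5
python3 - <<'E'
from h import *
for n in('top','scene'):
  camera(n)
  for t,z in(('bit_holder_centre',.041),('peg_top',.08),('screw_jar_lid',.076)):
    for q in place_of(n,t)[:3]: print(n,t,round(q['score'],2),at_z(n,*q['centre'],z).round(3))
E
```

```text
time: 7.08
tool_pos: [0.3806, -0.0136, 0.2013]
tcp_rot: [3.139, -0.006, -0.008]
force: [-1.0, 0.1, -1.2]
width: -0.0
top centre [ 0.5473 -0.017 ] R 0.1083 platez 0.032
 blue 137 [ 0.5327 -0.0769  0.053 ] rel [-0.0147 -0.0599]
 peg 44 [0.5592 0.0672 0.0791] [0.5591 0.068  0.0799]
 lid 420 [ 0.5166 -0.2214  0.0767] [ 0.488 -0.249  0.068] [ 0.545 -0.194  0.082]
scene centre [ 0.548  -0.0159] R 0.1097 platez 0.032
 blue 164 [ 0.5392 -0.0735  0.0591] rel [-0.0087 -0.0576]
 peg 55 [0.5568 0.0252 0.0759] [0.5614 0.0649 0.0776]
 lid 197 [ 0.5187 -0.2206  0.0769] [ 0.488 -0.253  0.068] [ 0.545 -0.194  0.083]
top bit_holder_centre 0.72 [ 0.538 -0.074  0.041]
top bit_holder_centre 0.22 [ 0.548 -0.017  0.041]
top peg_top 0.94 [0.702 0.343 0.08 ]
top peg_top 0.7 [ 0.51  -0.214  0.08 ]
top peg_top 0.59 [0.225 0.398 0.08 ]
top screw_jar_lid 0.94 [ 0.517 -0.22   0.076]
scene bit_holder_centre 0.77 [ 0.545 -0.077  0.041]
scene peg_top 0.94 [ 0.642 -0.295  0.08 ]
scene peg_top 0.88 [0.566 0.067 0.08 ]
scene peg_top 0.69 [0.708 0.346 0.08 ]
scene screw_jar_lid 0.8 [ 0.505 -0.223  0.076]
```

View pics/top5.png

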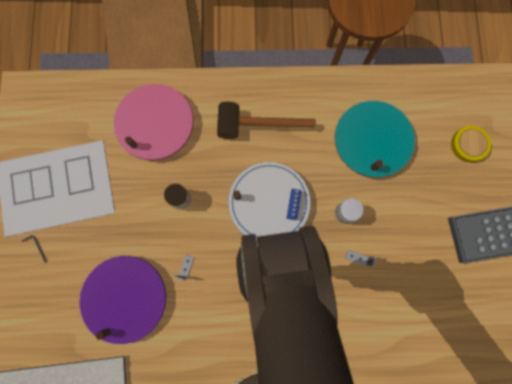

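View pics/scene5.png

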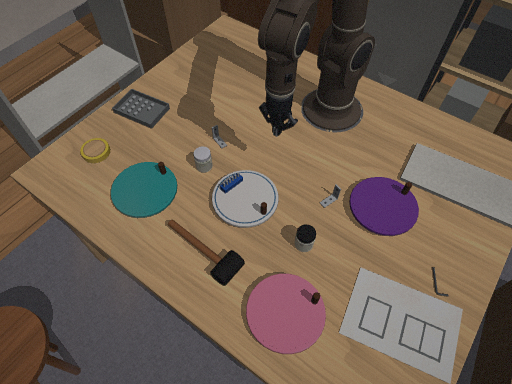

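Top view: peg at (237,196) and holder at (294,205), facing the jar at (350,210). The peg is at (0.559, 0.067), exactly on target. Now to the lid.

```bash
python3 -m pendant '[[[-1,0,0,0,0]]]'; python3 -m pendant '[[[-1,20,30,0,0],[-1,45,65,0,0],[-1,65,100,0,0],[-1,85,135,0,0],[-1,105,165,0,0],[-1,120,190,0,0],[-1,130,205,0,0],[-1,130,207,0,0],[-1,130,207,0,0]]]'
```

```text
time: 7.67
tool_pos: [0.3882, -0.0104, 0.202]
tcp_rot: [-3.141, -0.0, 0.001]
force: [-0.4, -0.7, 0.4]
width: 0.0
time: 8.42
tool_pos: [0.5178, -0.2185, 0.2014]
tcp_rot: [-3.141, 0.003, 0.002]
force: [-0.7, 0.8, 0.6]
width: -0.0003
```

```bash
python3 -m pendant '[[[-1,0,2,20,0],[-1,0,3,42,0],[-1,0,3,60,0],[-1,0,3,75,0],[-1,0,3,85,0],[-1,0,3,91,0],[-1,0,3,91,0],[-1,0,3,91,0]]]'
python3 - <<'E'
from h import *
shot('wrist','w6.png');shot('scene','scene6.png')
E
```

```text
time: 9.08
tool_pos: [0.5181, -0.2203, 0.1117]
tcp_rot: [-3.142, -0.0, -0.0]
force: [0.2, 0.2, 0.7]
width: 0.0
```

View pics/w6.png

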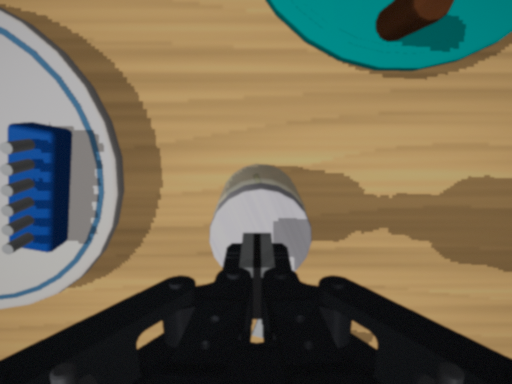

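View pics/scene6.png

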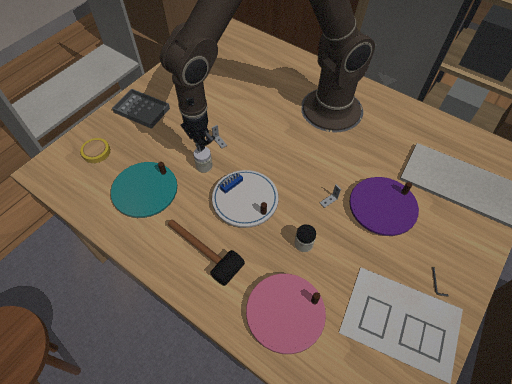

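```bash
python3 -m pendant '[[[-1,0,0,0,0],[-1,0,0,0,0],[-1,0,0,0,0],[-1,0,0,0,0],[-1,0,0,0,0],[-1,0,0,0,0],[-1,0,0,0,0],[-1,0,0,0,0],[-1,0,0,0,0],[-1,0,0,0,0],[-1,0,0,0,0],[-1,0,0,0,0]]]'
```

```text
time: 10.18
tool_pos: [0.5179, -0.2208, 0.1113]
tcp_rot: [3.142, -0.001, -0.0]
force: [0.1, 0.4, 1.1]
width: 0.0002
```

```bash
python3 -m pendant '[[[-1,0,0,0,0],[-1,0,0,0,0],[-1,0,0,0,0],[-1,0,0,0,0],[-1,0,0,0,0],[-1,0,0,0,0],[-1,0,0,0,0],[-1,0,0,0,0],[-1,0,0,0,0],[-1,0,0,0,0],[-1,0,0,0,0],[-1,0,0,0,0]]]';python3 -m pendant '[[[-1,0,0,0,0],[-1,0,0,0,0],[-1,0,0,0,0],[-1,0,0,0,0],[-1,0,0,0,0],[-1,0,0,0,0],[-1,0,0,0,0],[-1,0,0,0,0],[-1,0,0,0,0],[-1,0,0,0,0],[-1,0,0,0,0],[-1,0,0,0,0]]]'
```

```text
time: 11.18
tool_pos: [0.5179, -0.2208, 0.1113]
tcp_rot: [3.142, -0.001, -0.0]
force: [-0.1, -0.6, -0.3]
width: 0.0003
time: 12.18
tool_pos: [0.5179, -0.2208, 0.1113]
tcp_rot: [3.142, -0.001, -0.0]
force: [0.4, -0.2, -0.3]
width: 0.0001
```

Run:
```python
from h import *
a=cv2.imread('pics/scene0.png').astype(int);p,d=shot('scene','scene7.png');b=cv2.imread('pics/scene7.png').astype(int)
D=np.abs(a-b).max(2)
for nm,(r,c) in dict(dowel=(240,305),brA=(138,219),brB=(196,331),mallet=(255,215),jar=(160,203)).items(): print(nm,np.median(D[r-15:r+15,c-12:c+12]),(D[r-15:r+15,c-12:c+12]>60).sum())
print(get_obs()['tool_pos'],sign_off())
```

```text
dowel 6.5 0
brA 7.0 50
brB 6.0 0
mallet 6.0 0
jar 6.0 47
the job is handed in; nothing more can be done
[ 0.51789158 -0.2207572   0.11128881] None
```

The job is handed in; sign-off gives no verdict, so these are my own checks.

- **Turntable:** I pushed the white turntable about 76° clockwise by its peg with closed fingertips, then backed off. The top view put the peg at (0.559, 0.067), as planned, so the bit holder sits at the spot nearest the screw jar. Estimates of the holder's bearing from the axis ranged from about −93° to −104°. The target was −98° and the tolerance about ±15°.
- **Pointing:** I held the closed fingertips about 21 mm above the lid for over 3 s, within about 2 mm of its measured middle. The measured forces were within about 1 N, sensor noise level, so there was no sign of contact.
- **Other things:** Comparing the first and last scene pictures showed no change at the dowel jar, mallet and left-hand bracket. The patches at the screw jar and at the bracket beside it did change. I take that to be the arm and its shadow now in view; I did not measure that bracket again. The jar's lid had measured unchanged after the push, before I pointed at it.

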